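Seat a row of spice jars in their clip strip with a ruler

ROBOT

A 6-joint arm with a two-finger parallel gripper is mounted at the origin on a cart in front of the work surface, level with it; the furniture and walls round the work are solid. World frame = base frame: x ahead of the robot, y to its left, z up, the work surface at z = 0. Lengths are in mm, angles in degrees, forces in N, time in s.
With the tool pointing down it reaches from about 350 to 850 mm from the base axis. Payload 8.1 kg.
Tool frame: the origin (TCP) lies at the very end of the fingers, on their centre line; the grasp point (between the pads) lies 19 mm behind it (r.grip_point_offset is the distance from the TCP to the grasp point, in mm); z points along the fingers, y is the line along which they close (so a half turn about z gives the same grasp; the last joint's range is limited). The gripper opens to 85 mm and grips with 20 to 120 N. Pads are 22 mm wide; open, the fingers measure 114 mm over their backs; the gripper's body (76 mm by 85 mm) begins 54 mm behind the grasp point. The pads swing forward as they close: fully open they stand 13 mm farther back than shut.
Start: joints at [71.826, 7.471, 85.268, -0, 87.261, -4.893], TCP at [137.815, 583.963, 231.292] pointing down, gripper open.
Joint ranges: [-169.43, 169.43], [-51.17, 129.36], [1.28, 143.12], [-76.62, 256.62], [0, 156.53], [-152.29, 152.29]. Speed limits (degrees/s): [136.94, 136.94, 159.86, 180, 180, 180].

INTERFACE

Orientations are given as [roll, pitch, yaw] about the fixed x, y, z axes, in that order (R = Rz(yaw) Ry(pitch) Rx(roll)).
In Python, from bench import status, eyes, r gives the robot as it stands.
- The arm moves only by the shell command python3 -m handwheel 'ROWS' [FORCE]. ROWS is a JSON object whose one key "series" holds a list that holds one entry, the list of rows, each a list of 7 numbers: the shift along the tool's x, y, z in cm, then the turn, a rotation vector about the tool's x, y, z in rad, then the opening, from 0 (shut) to 1 (fully open). In form: {"series": [[[tx, ty, tz, rx, ry, rz, claw], ...]]}. A call has 1 to 12 rows; each row is the pose to reach, as a shift and turn from the pose commanded when the call began, along the tool's axes at that moment; what a row does not reach only later rows make up. A row lasts 1/8 s, in which the tool goes at most 62.5 mm and 10.7 degrees, less where a joint would pass 70% of its speed; a pose out of reach is approached as far as the arm can. A call with a gripper value outside its range is refused whole. The fingers move at their own pace and stop on an object; FORCE is the grip in N (left out, the last holds). Time passes only in rows, so rows that repeat a pose let the fingers close. It gives the time, the measured TCP pose, the force, the opening and the grip force at its end, in the units of the state.
- status.sense(): the state, without advancing time (a new reading comes with each control period).
- eyes.snapshot(name): name is "side" or "top"; returns a dict with "img" (480x640x3 uint8, red, green, blue), "mtx" (3x3 intrinsics, pixels), "k1" (the pictures are not rectified: a ray, as slopes to the right and down, at radius r is drawn at 1 + k1 r^2 times it, then the intrinsics apply), "R" (3x3) and "t" (3): a world point X has camera coordinates R X + t. Camera axes: x right, y down, z forward; pixel columns grow to the right and rows downward; lengths in mm; the calibration is good to about 2 mm. A picture is of the moment at which its call begins. There is no depth.
- r.hand_in(): hands the job in; it is judged then, once.
The state is a dict: "time": time; "joint_pos": joint angles; "qd": joint speeds; "joint_efforts": joint torques, N m; "tool_pos": TCP position; "tcp_rot": TCP orientation; "ft_force": force on the tool from outside, world axes, zero at the start; "wrist_torque": the same for the moment, N m; "finger_gap": finger opening in mm; "grip_force": force on a finger pad.
Only numpy, scipy, OpenCV 4.12 (cv2) and the standard library are available. Lean on these libraries where they do the work, as an engineer would, in place of code of your own. Each camera call takes 0.05 s, during which the arm holds its last target. There are 200 camera calls.

TASK

The four spice jars stand raggedly in front of their spring clips, too close together for fingers: pick up the ruler and, with its straight edge across the whole row, push all four jars together into the clips until they are fully home and the ruler bears firmly on all four at once against their rubber buffers. They are glass: push with the ruler only, and do not load any jar with more than about 7 N. Then draw the ruler back, lay it down flat on the table clear of the rack, and leave everything else as it stands.

Things in the scene. Friction and masses are not known exactly. Their poses are not given: they have to be found in the camera images.
- rack: Spice rack, fixed: wooden board 172 mm deep (x -100 to +72), 300 wide (y +-150), 8 thick, with a strip of four white spring clips on it. Origin: on the table under the board; x points to the rack's back (the way jars are pushed in), y left along the row, z up. Clip middles at y = +99, +33, -33, -99 mm. Clips, strip and its two end brackets (x 12 to 68, y +-143) reach 48 mm up.
- board_front (a point): Middle of the front edge of the board's top. The strip is clamped at a depth that differs each time and is NOT reported: a home jar has its centre 94 to 130 mm behind this edge, the same for all four. Behind each jar a rubber buffer gives 2 N per mm for 3 mm, then hard plastic. Find it by feel: with all clips closed, about 15 N on the whole row, evenly, bears on every jar.
- ruler: Loose aluminium ruler, 290 mm long (its y), 94 wide, 200 g, lying flat left of the rack. Origin: on its underside, under the middle of the blue grip, a ridge along y, 14 mm thick (x +-7), 120 long, from 3 to 38 mm above the underside. The straight pushing edge is on the +x side: polished steel, 80 mm ahead of the origin, up to 12 mm above the underside. Back edge at x = -14; plate 3 mm thick.
- jar0: Spice jar 1 of four alike (counted from the left seen from the robot): glass, yellow lid, 42 mm diameter where pushed, 106 mm tall, 130 g. Stands loose on the rack's board in front of its clip. Origin: centre of its underside; z up. Yaw does not matter.
- jar1: Spice jar 2 of four alike (counted from the left seen from the robot): glass, yellow lid, 42 mm diameter where pushed, 106 mm tall, 130 g. Stands loose on the rack's board in front of its clip. Origin: centre of its underside; z up. Yaw does not matter.
- jar2: Spice jar 3 of four alike (counted from the left seen from the robot): glass, yellow lid, 42 mm diameter where pushed, 106 mm tall, 130 g. Stands loose on the rack's board in front of its clip. Origin: centre of its underside; z up. Yaw does not matter.
- jar3: Spice jar 4 of four alike (counted from the left seen from the robot): glass, yellow lid, 42 mm diameter where pushed, 106 mm tall, 130 g. Stands loose on the rack's board in front of its clip. Origin: centre of its underside; z up. Yaw does not matter.
- clip0 (a joint): Opening of the spring clip of jar 1, rad: 0 with the fingers closed (empty, or jar home behind them), about 0.09 while the jar's widest part passes. The two fingers open together. A jar enters its clip about 24 mm before home; spreading the fingers takes 2 to 3 N a jar (8 to 13 N for all four), then they snap shut behind it.
- clip1 (a joint): Opening of the spring clip of jar 2, rad: 0 with the fingers closed (empty, or jar home behind them), about 0.09 while the jar's widest part passes. The two fingers open together.
- clip2 (a joint): Opening of the spring clip of jar 3, rad: 0 with the fingers closed (empty, or jar home behind them), about 0.09 while the jar's widest part passes. The two fingers open together.
- clip3 (a joint): Opening of the spring clip of jar 4, rad: 0 with the fingers closed (empty, or jar home behind them), about 0.09 while the jar's widest part passes. The two fingers open together.
- salt_jar: Bystander, loose: green-lidded clear jar with white contents, 90 mm wide, 170 mm tall, at the back. Origin: centre of its underside.
- green_jar: Bystander, loose: green-lidded clear jar with brown-red contents, 81 mm wide, 176 mm tall, at the back. Origin: centre of its underside.
- tea_box: Bystander, loose: red card tea box, 51 x 64 x 126 mm, at the back. Origin: centre of its underside.
- pink_bowl: Bystander, loose: pink plastic bowl, 137 mm wide, 52 mm tall, left rear. Origin: centre of its underside.
- fish_tin: Bystander, loose: round food tin, 75 mm wide, 58 mm tall, right front. Origin: centre of its underside.
- spoon: Bystander, loose: metal spoon, 193 mm long, lying at the front. Origin: centre of its underside.
Not all that is in view belongs to the job. What is shaped like the jar1 but green is not meant. Leave any blue or green look-alike of the jar0 alone.

How it is judged (in metres and radians):
On the way, in this order (a step that is already met when the one before it is completed fails the run):
1. the ruler is picked up off the table (height (world z) of ruler above 0.012 m and contact force between the fingers and ruler above 2 N), for 0.2 s.
2. all four jars are behind their clip fingers and the ruler presses every one of them at the same time with at least 1.5 N against its buffer (value of joint each of clip0, clip1, clip2, clip3 below 0.025 rad and x of each of jar0, jar1, jar2, jar3 in the frame of rack above -0.01 m and angle between each of jar0, jar1, jar2, jar3's own z axis and vertical below 0.06 rad and contact force between ruler and jar0 above 1.5 N and contact force between ruler and jar1 above 1.5 N and contact force between ruler and jar2 above 1.5 N and contact force between ruler and jar3 above 1.5 N), for 0.15 s.
At the end, for the whole second after the job is handed in: All four jars upright (within 0.06 rad) and home in their clips (each clip closed to under 0.025 rad around its jar, jar centre past x = -10 mm of the rack); the ruler lies flat on the table (underside within 4 mm, tilt under 0.03 rad), at rest and touching neither jars nor rack (value of joint each of clip0, clip1, clip2, clip3 below 0.025 rad and x of each of jar0, jar1, jar2, jar3 in the frame of rack above -0.01 m and angle between each of jar0, jar1, jar2, jar3's own z axis and vertical below 0.06 rad and height (world z) of ruler below 0.004 m and angle between ruler's own z axis and vertical below 0.03 rad and linear speed of ruler below 0.01 m/s and contact force between ruler and rack below 0.1 N and contact force between ruler and jar0 below 0.1 N and contact force between ruler and jar1 below 0.1 N and contact force between ruler and jar2 below 0.1 N and contact force between ruler and jar3 below 0.1 N).
It fails at once if a jar is pushed by the ruler with more than 7 N (contact force between ruler and jar0 above 7 N or contact force between ruler and jar1 above 7 N or contact force between ruler and jar2 above 7 N or contact force between ruler and jar3 above 7 N).
It fails at once if a jar is touched by the fingers or the arm instead of the ruler (contact force between any of the fingers, the arm and jar0 above 1 N or contact force between any of the fingers, the arm and jar1 above 1 N or contact force between any of the fingers, the arm and jar2 above 1 N or contact force between any of the fingers, the arm and jar3 above 1 N).
It fails at once if a jar is tipped by more than 0.3 rad (angle between any of jar0, jar1, jar2, jar3's own z axis and vertical above 0.3 rad).
It fails at once if a bystander is moved by more than 20 mm (distance of any of salt_jar, green_jar, tea_box, pink_bowl, fish_tin, spoon from where it was at the start of the episode above 0.02 m).
It also fails if it takes over 69 s, if anything falls off the work surface, if the arm or the gripper's body presses on something with over 40 N, if the wrist force passes 120 N, or if a joint passes its speed limit or range.

## Working session

There is one attempt and no reset: what is moved stays moved. The work goes in short steps, Python scripts to look and compute and a shell command to move; the robot and the scene stay as the last step left them, time stands still between calls to the robot, and variables do not carry over. Pictures are saved under pics/ and viewed, at most 10 in all, crops included, and the job is handed in when it is done.

```bash
mkdir -p pics; ls
python3 - <<'E'
from bench import status, eyes, r
import cv2
print(status.sense())
for n in("side","top"):
    s=eyes.snapshot(n); cv2.imwrite(f"pics/{n}0.png",s["img"][:,:,::-1]); print(n,s["mtx"],s["k1"],s["R"],s["t"])
E
```

```text
pics
{'time': 0.0, 'joint_pos': array([ 7.18254206e+01,  7.51535845e+00,  8.53310075e+01,  3.93238735e-03,
        8.72598518e+01, -4.89099587e+00]), 'qd': array([-0.06356141, -0.00532814,  0.00172611, -0.04530678, -0.13598174,
        0.00577007]), 'joint_efforts': array([-6.19781931e-04, -5.69379115e+01, -5.00569510e+01, -1.67152994e-04,
        1.39026638e-02, -2.40812699e-05]), 'tool_pos': array([137.62315629, 583.43826573, 230.22524428]), 'tcp_rot': array([-1.79894504e+02, -1.29693889e-02,  1.66716213e+02]), 'ft_force': array([-0.07017223, -0.05992608, -0.26465277]), 'wrist_torque': array([ 0.00524966,  0.03502909, -0.00863911]), 'grip_force': 0.0, 'finger_gap': 85.47166276465256}
side [[619.78226019   0.         319.04610255]
 [  0.         619.78226019 240.73109844]
 [  0.           0.           1.        ]] -0.16790736561924208 [[ 0.92726941 -0.37410362  0.01476223]
 [-0.15970961 -0.43090979 -0.88814953]
 [ 0.33862114  0.82119623 -0.45931741]] [-522.10619652  107.25162025 1058.00491624]
top [[594.70763057   0.         317.62784253]
 [  0.         594.70763057 234.68805619]
 [  0.           0.           1.        ]] -0.07227562792452989 [[ 0.02254584 -0.99959865  0.01715291]
 [-0.98602716 -0.02506575 -0.16468805]
 [ 0.1650519  -0.0132002  -0.98619654]] [ -47.80955557  556.11323501 1412.09538216]
```

View pics/top0.png

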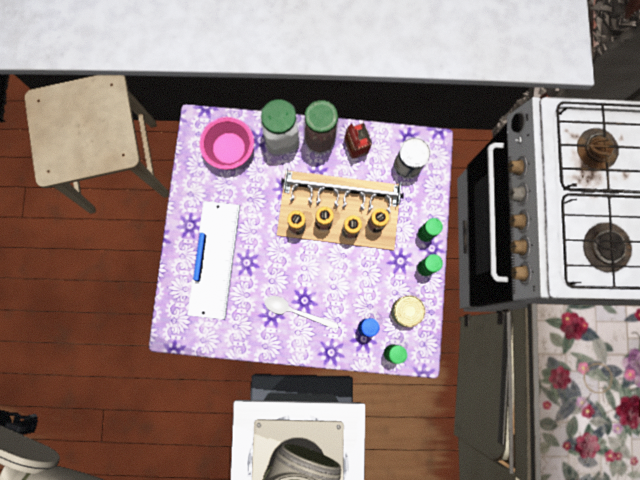

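View pics/side0.png

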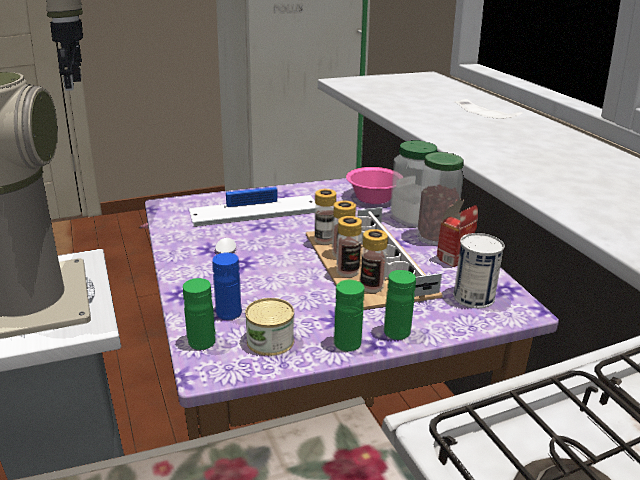

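The top view shows the ruler at the left: white plate around (213,260), blue grip (200,257), pushing edge to the right at column ~232. The rack board is at (340,215), front edge (278,236)–(395,248). The four yellow lids are at about (297,222), (324,215), (352,226) and (379,218). Look-alikes, all to be left alone:
- green: (431,229), (430,265), (396,354)
- blue: (369,327)

The yellow-lidded four standing in front of the clips are the ones meant.

```bash
cat > h.py <<'E'
import numpy as np, cv2
from bench import status, eyes, r
def ray(s,uv,z):
    uv=np.asarray(uv,float).reshape(-1,2); K=s["mtx"]
    n=cv2.undistortPoints(uv[:,None],K,np.array([s["k1"],0,0,0,0.]))[:,0]
    d=np.c_[n,np.ones(len(n))]@s["R"]; c=-s["R"].T@s["t"]
    return c+d*((z-c[2])/d[:,2])[:,None]
def pix(s,X):
    X=np.asarray(X,float).reshape(-1,3)
    return cv2.projectPoints(X,cv2.Rodrigues(s["R"])[0],s["t"],s["mtx"],np.array([s["k1"],0,0,0,0.]))[0][:,0]
def blobs(m,amin):
    n,l,st,c=cv2.connectedComponentsWithStats(m.astype(np.uint8))
    return [(l==i,st[i],c[i]) for i in range(1,n) if st[i,4]>=amin]
E
python3 - <<'E'
from h import *
np.set_printoptions(precision=1,suppress=True)
s=eyes.snapshot("top"); im=s["img"]; hsv=cv2.cvtColor(im,cv2.COLOR_RGB2HSV); H,S,V=[hsv[...,i].astype(int) for i in range(3)]
win=np.zeros(H.shape,bool); win[160:330,180:405]=1
def rect(m): 
    p=cv2.findContours(m.astype(np.uint8),cv2.RETR_EXTERNAL,cv2.CHAIN_APPROX_NONE)[0]; p=max(p,key=len); return p[:,0]
def wr(p,z):
    X=ray(s,p,z)[:,:2]; R=cv2.minAreaRect(X.astype(np.float32)); b=cv2.boxPoints(R); print(R,b.tolist()); return b
print("lids")
for m,st,c in blobs(win&(H>20)&(H<32)&(S>190)&(V>140),20): 
    q=rect(m); (u,v),_=cv2.minEnclosingCircle(q); print(st,c,u,v,ray(s,(u,v),114)[0])
print("grip");
for m,st,c in blobs(win&(H>105)&(H<125)&(S>180)&(V>100),60): print(st,c); wr(rect(m),38); print(ray(s,c,30))
print("plate")
w=win.copy(); w[:,245:]=0
for m,st,c in blobs(w&(S<25)&(V>200),800): print(st,c); wr(rect(m),3)
print("board")
for m,st,c in blobs(win&(H>8)&(H<22)&(S>60)&(V>120),300): print(st,c); b=wr(rect(m),8)
c=cv2.resize(im[160:330,180:405],None,fx=3.5,fy=3.5,interpolation=cv2.INTER_CUBIC); cv2.imwrite("pics/crop1.png",c[:,:,::-1])
E
```

```text
lids
grip
plate
[ 180  175   60  155 4579] [211.4 257.3]
((514.4239501953125, 248.41510009765625), (152.31240844726562, 387.97796630859375), 87.01214599609375) [[316.7290954589844, 182.47396850585938], [704.1796264648438, 162.25088500976562], [712.1187744140625, 314.3562316894531], [324.66827392578125, 334.5793151855469]]
board
[292 172 101  19 639] [338.1 180.7]
((704.5010375976562, -94.33395385742188), (259.53411865234375, 18.40257453918457), 84.23048400878906) [[682.30126953125, -222.5186767578125], [700.610595703125, -224.36862182617188], [726.7008056640625, 33.85076904296875], [708.3914794921875, 35.700714111328125]]
[ 277  185  122   65 3910] [337.1 218.2]
((610.9038696289062, -85.86427307128906), (297.3396301269531, 132.8758087158203), 83.8841781616211) [[529.0050048828125, -226.6097412109375], [661.12451171875, -240.76614379882812], [692.802734375, 54.881195068359375], [560.6832275390625, 69.03759765625]]
```

View pics/crop1.png

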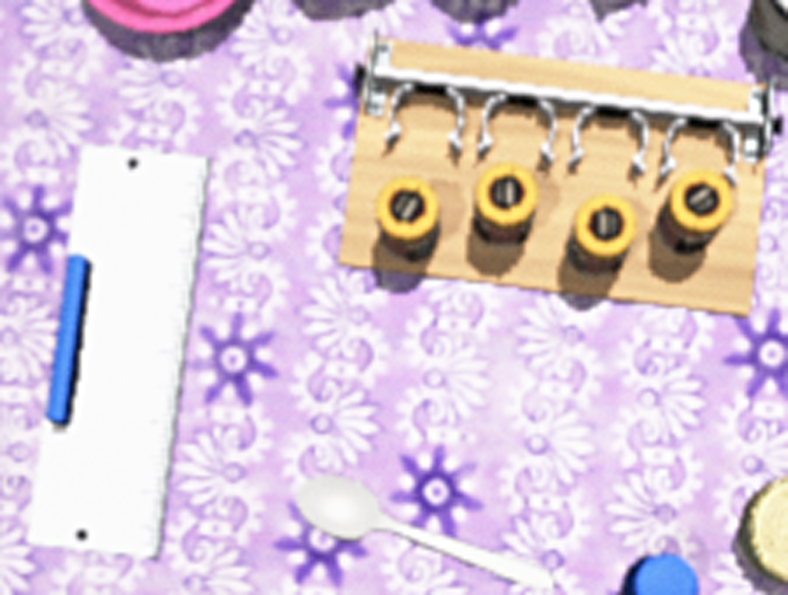

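The crop shows the ruler plate with corners (78,150), (208,158), (160,557), (30,543) and the grip (78,257)–(58,420) on its left side. The board's front edge runs (340,264)–(748,315). The four yellow lids are (408,207), (506,195), (605,228), (700,200). No green or blue object is in the row.

Run:
```python
from h import *
np.set_printoptions(precision=1,suppress=True)
s=eyes.snapshot("top"); im=s["img"]; hsv=cv2.cvtColor(im,cv2.COLOR_RGB2HSV); H,S,V=[hsv[...,i].astype(int) for i in range(3)]
print(hsv[257,200],hsv[226,297],hsv[222,297],hsv[215,290],hsv[260,215],hsv[260,238])
def cont(m): return max(cv2.findContours(m.astype(np.uint8),cv2.RETR_EXTERNAL,cv2.CHAIN_APPROX_NONE)[0],key=len)[:,0]
win=np.zeros(H.shape,bool); win[195:245,280:400]=1
for m,st,c in blobs(win&(H>17)&(H<32)&(S>150)&(V>180),60):
    (u,v),rr=cv2.minEnclosingCircle(cont(m)); print("lid",st,u,v,rr,ray(s,(u,v),114)[0])
win[:]=0; win[220:290,185:215]=1
for m,st,c in blobs(win&(H>100)&(H<125)&(S>150),60):
    R=cv2.minAreaRect(ray(s,cont(m),36)[:,:2].astype(np.float32)); print("grip",st,c,R,ray(s,c,36))
# crop corners by eye, as start; sub-pixel edges by gradient
g=cv2.cvtColor(im,cv2.COLOR_RGB2LAB).astype(float)
g=cv2.GaussianBlur(g,(0,0),.7)
def edge(a,b,z,ch,n=40,w=5,sgn=0,name=""):
    a=np.array(a)/3.5+[180,160]-.36; b=np.array(b)/3.5+[180,160]-.36
    d=(b-a)/np.linalg.norm(b-a); nn=np.array([-d[1],d[0]]); P=[]
    o=np.arange(-w,w+.01,.25)
    for f in np.linspace(.04,.96,n):
        q=a+f*(b-a)+o[:,None]*nn
        v=cv2.remap(g[...,ch].astype(np.float32),q[:,0].astype(np.float32)[None],q[:,1].astype(np.float32)[None],cv2.INTER_LINEAR)[0]
        dv=np.gradient(v)*(sgn or 1); dv=dv if sgn else abs(dv)
        i=np.argmax(dv)
        P.append(q[i])
    X=ray(s,P,z)[:,:2].astype(np.float32)
    for _ in range(4):
        vx,vy,x,y=cv2.fitLine(X,cv2.DIST_HUBER,0,.01,.01).ravel()
        res=abs((X-[x,y])@[-vy,vx]); X=X[res<max(2.5*np.median(res),.6)]
    print(name,"dir",np.degrees(np.arctan2(vy,vx)),"pt",x,y,"n",len(X),"rms",res.std())
    return np.array([x,y]),np.array([vx,vy])
def inter(L,M):
    t=np.linalg.solve(np.c_[L[1],-M[1]],M[0]-L[0]); return L[0]+t[0]*L[1]
# b channel: wood/yellow vs purple
F=edge((340,264),(748,315),6,2,name="front"); L=edge((340,264),(352,165),8,2,name="left"); Rr=edge((748,315),(768,165),8,2,name="right")
p,q=inter(F,L),inter(F,Rr); print("front corners",p,q,np.linalg.norm(p-q),"mid",(p+q)/2)
f=edge((208,158),(160,557),6,1,name="pushedge"); b=edge((70,200),(36,520),1.5,1,name="back")
t=edge((78,150),(208,158),3,1,w=4,name="top"); bo=edge((30,543),(160,557),3,1,w=4,name="bot")
p,q=inter(f,t),inter(f,bo);print("push corners",p,q,np.linalg.norm(p-q))
p,q=inter(b,t),inter(b,bo);print("back corners",p,q,np.linalg.norm(p-q))
```

```text
[110 172 241] [ 23 146 254] [ 7 40 58] [ 23 145 252] [120   1 252] [158   4 252]
grip [194 234  11  47 262] [199.2 257. ] ((496.41864013671875, 255.03408813476562), (14.652332305908203, 114.61506652832031), 85.5753402709961) [[496.  254.8  36. ]]
front dir 84.40059 pt 544.77716 -82.507805 n 23 rms 0.13590266
left dir -5.62955 pt 592.8165 65.89206 n 38 rms 0.28271088
right dir -6.151671 pt 593.2271 -233.89174 n 40 rms 0.47360596
front corners [559.6  69.2] [ 530.6 -227.1] 297.7237 mid [545.1 -79. ]
pushedge dir -4.887571 pt 473.4865 178.05727 n 27 rms 0.22406687
back dir -4.671919 pt 467.84534 275.7505 n 39 rms 4.8576474
top dir 85.04998 pt 642.284 215.43076 n 38 rms 0.75077885
bot dir 86.12861 pt 351.54095 242.36354 n 36 rms 0.45914453
push corners [637.8 164. ] [347.9 188.8] 290.97208
back corners [646.2 261.2] [354.4 285. ] 292.7909
```

Run:
```python
from h import *
np.set_printoptions(precision=1,suppress=True)
s=eyes.snapshot("top"); im=s["img"]; hsv=cv2.cvtColor(im,cv2.COLOR_RGB2HSV); H,S,V=[hsv[...,i].astype(int) for i in range(3)]
def cont(m): return max(cv2.findContours(m.astype(np.uint8),cv2.RETR_EXTERNAL,cv2.CHAIN_APPROX_NONE)[0],key=len)[:,0]
win=np.zeros(H.shape,bool); win[195:245,280:400]=1
a=np.radians(-5.6); Rk=np.array([[np.cos(a),-np.sin(a)],[np.sin(a),np.cos(a)]]); F=np.array([545.1,-79.])
for m,st,c in blobs(win&(H>20)&(H<32)&(S>120)&(V>225),60):
    (u,v),rr=cv2.minEnclosingCircle(cont(m)); X=ray(s,(u,v),114)[0]
    print("lid",st,u,v,rr,X,"from front edge/y",(X[:2]-F)@Rk)
for p in [(275,303),(265,303),(275,295),(290,306),(338,329)]: X=ray(s,p,8)[0]; print("spoon",X,(X[:2]-F)@Rk)
T=status.sense(); print(T["tool_pos"],T["tcp_rot"])
th=np.radians(T["tcp_rot"][2]); x=np.array([np.cos(th),np.sin(th)]); y=np.array([np.sin(th),-np.cos(th)])
d=np.array([498,255.5])-T["tool_pos"][:2]; print("tool shift mm",d@x,d@y)
```

```text
lid [316 207  18  16 118] 324.5618591308594 214.7371063232422 8.736398696899414 [593.8 -48.8 114. ] from front edge/y [45.5 34.8]
lid [372 209  17  16 115] 380.0 216.5 8.381627082824707 [ 593.  -179.5  114. ] from front edge/y [ 57.5 -95.4]
lid [287 211  18  16 121] 295.77069091796875 218.03382873535156 8.77082633972168 [584.1  18.6 114. ] from front edge/y [ 29.3 101. ]
lid [345 216  17  16 121] 352.97540283203125 223.06556701660156 8.54439926147461 [ 575.6 -115.9  114. ] from front edge/y [ 33.9 -33.8]
spoon [389.8  66.5   8. ] [-168.8  129.6]
spoon [389.2  91.2   8. ] [-171.8  154.1]
spoon [409.5  67.1   8. ] [-149.2  132.2]
spoon [383.3  29.2   8. ] [-171.6   91.9]
spoon [329.7 -90.4   8. ] [-213.2  -32.3]
[137.7 583.7 230.8] [-180.    -0.   166.7]
tool shift mm -426.04693681005244 -236.6835445977855
```

```bash
python3 -m handwheel '{"series": [[[-42.6,-23.7,6,0,0,1.5,1],[-42.6,-23.7,6,0,0,1.5,1],[-42.6,-23.7,6,0,0,1.5,1],[-42.6,-23.7,6,0,0,1.5,1],[-42.6,-23.7,6,0,0,1.5,1],[-42.6,-23.7,6,0,0,1.5,1],[-42.6,-23.7,6,0,0,1.5,1],[-42.6,-23.7,6,0,0,1.5,1],[-42.6,-23.7,6,0,0,1.5,1],[-42.6,-23.7,6,0,0,1.5,1]]]}' 120
python3 -m handwheel '{"series": [[[0,0,7,0,0,1.495,1],[0,0,7,0,0,1.495,1],[0,0,7,0,0,1.495,1],[0,0,7,0,0,1.495,1],[0,0,7,0,0,1.495,1],[0,0,7,0,0,1.495,1],[0,0,7,0,0,1.495,1],[0,0,7,0,0,1.495,1],[0,0,7,0,0,1.495,1],[0,0,7,0,0,1.495,1],[0,0,7,0,0,1.495,1]]]}' 120
```

```text
time: 1.5
tool_pos: [497.7, 255.4, 171.1]
tcp_rot: [-180.0, -0.0, 80.8]
ft_force: [-0.4, 0.7, -0.2]
finger_gap: 85.6
grip_force: 0.0
time: 2.88
tool_pos: [497.8, 255.8, 101.4]
tcp_rot: [-180.0, -0.0, -4.7]
ft_force: [-0.7, -0.2, -0.1]
finger_gap: 85.3
grip_force: 0.0
```

```bash
python3 -m handwheel '{"series": [[[0,0,5,0,0,0,1],[0,0,8,0,0,0,1],[0,0,9.2,0,0,0,1],[0,0,9.2,0,0,0,1]]]}' 60
python3 -m handwheel '{"series": [[[0,0,0,0,0,0,0],[0,0,0,0,0,0,0],[0,0,0,0,0,0,0],[0,0,0,0,0,0,0],[0,0,0,0,0,0,0],[0,0,0,0,0,0,0],[0,0,0,0,0,0,0],[0,0,0,0,0,0,0]]]}' 60
python3 -m handwheel '{"series": [[[0,0,0,0,0,0,0],[0,0,0,0,0,0,0]]]}' 120
```

```text
time: 3.38
tool_pos: [497.6, 255.3, 8.9]
tcp_rot: [180.0, 0.1, -4.8]
ft_force: [-0.9, -0.2, 0.6]
finger_gap: 85.5
grip_force: 0.0
time: 4.38
tool_pos: [498.5, 255.7, 9.9]
tcp_rot: [-180.0, -0.1, -4.9]
ft_force: [-0.4, -0.3, 4.5]
finger_gap: 13.2
grip_force: 59.7
time: 4.62
tool_pos: [498.7, 255.7, 10.1]
tcp_rot: [-180.0, -0.1, -4.9]
ft_force: [0.0, 0.7, 6.1]
finger_gap: 12.3
grip_force: 118.1
```

```bash
python3 -m handwheel '{"series": [[[0,0,-2,0,0,0,0],[0,0,-6,0,0,0,0],[0,0,-10,0,0,0,0],[0,0,-14,0,0,0,0],[0,0,-14,0,0,0,0],[0,0,-14,0,0,0,0]]]}' 120
python3 -m handwheel '{"series": [[[-0.2,3.5,0,0,0,-0.16,0],[-0.4,7,0,0,0,-0.32,0],[-0.6,10.5,0,0,0,-0.48,0],[-0.8,14,0,0,0,-0.64,0],[-1,17.5,0,0,0,-0.8,0],[-1.2,21,0,0,0,-0.96,0],[-1.4,24.5,0,0,0,-1.12,0],[-1.7,28,0,0,0,-1.28,0],[-2,31,0,0,0,-1.44,0],[-2,32.8,0,0,0,-1.559,0],[-2,32.8,0,0,0,-1.559,0],[-2,32.8,0,0,0,-1.559,0]]]}' 120
python3 - <<'E'
from h import *
for n in("side","top"):
    s=eyes.snapshot(n); cv2.imwrite(f"pics/{n}2.png",s["img"][:,:,::-1])
E
```

```text
time: 5.38
tool_pos: [497.5, 255.2, 149.0]
tcp_rot: [180.0, 0.0, -4.9]
ft_force: [0.2, -0.1, -2.6]
finger_gap: 11.9
grip_force: 117.5
time: 6.88
tool_pos: [449.3, -69.1, 148.1]
tcp_rot: [-179.9, -0.0, 84.3]
ft_force: [0.1, 0.2, -2.9]
finger_gap: 12.1
grip_force: 117.6
```

View pics/side2.png

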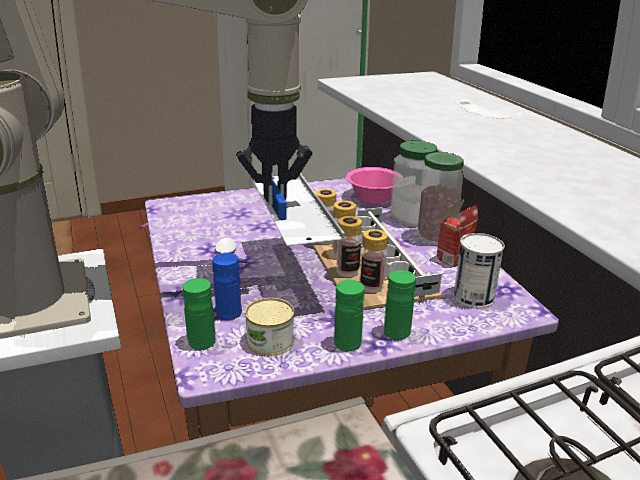

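View pics/top2.png

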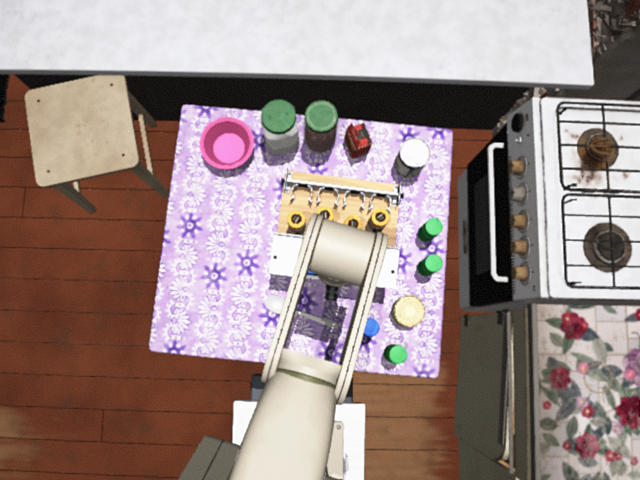

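The side view shows the ruler held level by its blue grip (280,205), its plate in front of the four yellow-lid jars, edge toward them. The top view shows its ends at (272,255) and (396,267), parallel to the board's front edge. I'll enlarge the clips to choose the push height.

Run:
```python
from h import *
s=eyes.snapshot("side"); im=s["img"]
c=cv2.resize(im[190:310,310:450],None,fx=5,fy=5,interpolation=cv2.INTER_CUBIC)
a=np.radians(-5.6); F=np.array([545.1,-79.]); x=np.array([np.cos(a),np.sin(a)]); y=np.array([-x[1],x[0]])
for yy in (-143,143):
  for z in (8,48):
    P=F+100*x+12*x+yy*y; q=(pix(s,[P[0],P[1],z])[0]-[310,190]+.5)*5; cv2.circle(c,tuple(int(v) for v in q),4,(255,0,0),-1); print(yy,z,q)
cv2.imwrite("pics/crop3.png",c[:,:,::-1]); T=status.sense(); print(T["wrist_torque"],T["ft_force"])
```

```text
-143 8 [506.17953906 534.44928518]
-143 48 [516.11742699 436.31882468]
143 8 [235.17574878 187.1391044 ]
143 48 [239.14381724 101.98763779]
[-0.0355227   0.07278757  0.01977633] [ 0.08907425  0.51417503 -2.21690277]
```

View pics/crop3.png

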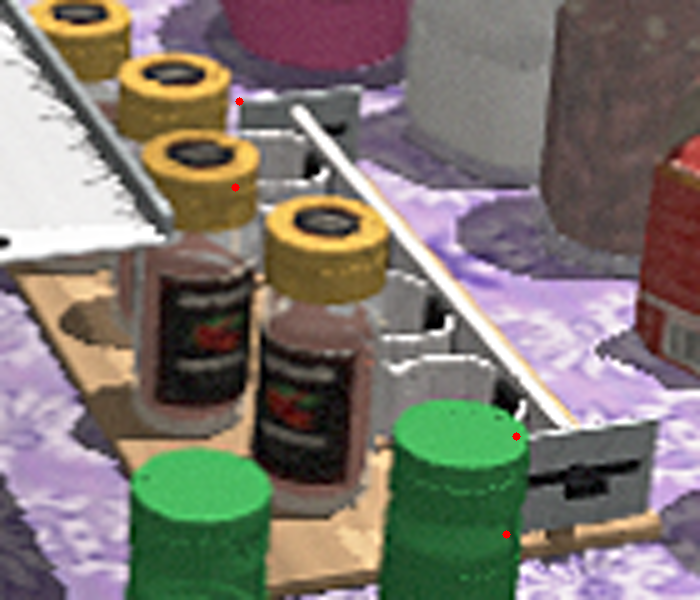

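The crop shows the bracket tops matching my z = 48 marks, and the clip fingers are tall plates reaching almost that high. I'll push at mid-height, about z 22–34.

```bash
python3 -m handwheel '{"series": [[[0,0,5,0,0,0,0],[0,0,9,0,0,0,0],[0,0,11.6,0,0,0,0],[0,0,11.6,0,0,0,0],[0,0,11.6,0,0,0,0]]]}' 120
cat > st.py <<'E'
from h import *
T=status.sense(); a=np.radians(-5.6); x=np.array([np.cos(a),np.sin(a)]); p=T["tool_pos"]
print("t %.2f edge %.2f lat %.1f z %.1f yaw %.2f Fpush %.2f Flat %.2f Fz %.1f M %s"%(T["time"],(p[:2]-[545.1,-79])@x+80,(p[:2]-[545.1,-79])@[-x[1],x[0]],p[2],T["tcp_rot"][2],-T["ft_force"][:2]@x,T["ft_force"][:2]@[-x[1],x[0]],T["ft_force"][2],np.round(T["wrist_torque"],3)))
E
python3 st.py
python3 -m handwheel '{"series": [[[0,0.25,0,0,0,0,0],[0,0.5,0,0,0,0,0],[0,0.75,0,0,0,0,0],[0,1,0,0,0,0,0],[0,1.25,0,0,0,0,0],[0,1.5,0,0,0,0,0],[0,1.75,0,0,0,0,0],[0,2,0,0,0,0,0],[0,2.25,0,0,0,0,0],[0,2.5,0,0,0,0,0],[0,2.75,0,0,0,0,0],[0,3,0,0,0,0,0]]]}' 120
python3 st.py
```

```text
time: 7.65
tool_pos: [451.0, -69.6, 34.5]
tcp_rot: [179.9, 0.0, 84.5]
ft_force: [0.2, -0.0, -1.6]
finger_gap: 12.1
grip_force: 117.5
t 7.65 edge -14.58 lat 0.2 z 34.5 yaw 84.46 Fpush -0.19 Flat 0.01 Fz -1.6 M [0.048 0.034 0.018]
time: 9.15
tool_pos: [479.8, -72.5, 33.1]
tcp_rot: [-180.0, -0.0, 84.4]
ft_force: [-1.6, 1.2, -2.0]
finger_gap: 11.8
grip_force: 117.7
t 9.15 edge 14.34 lat 0.1 z 33.1 yaw 84.44 Fpush 1.67 Flat 1.03 Fz -2.0 M [0.184 0.397 0.136]
```

```bash
python3 -m handwheel '{"series": [[[0,0.25,0,0,0,0,0],[0,0.5,0,0,0,0,0],[0,0.75,0,0,0,0,0],[0,1,0,0,0,0,0],[0,1.25,0,0,0,0,0],[0,1.5,0,0,0,0,0],[0,1.75,0,0,0,0,0],[0,2,0,0,0,0,0],[0,2.25,0,0,0,0,0],[0,2.5,0,0,0,0,0],[0,2.75,0,0,0,0,0],[0,3,0,0,0,0,0]]]}' 120
python3 st.py
python3 -m handwheel '{"series": [[[0,0.1,0,0,0,0,0],[0,0.2,0,0,0,0,0],[0,0.3,0,0,0,0,0],[0,0.4,0,0,0,0,0],[0,0.5,0,0,0,0,0]]]}' 120
python3 st.py
```

```text
time: 10.65
tool_pos: [509.6, -75.5, 33.1]
tcp_rot: [-179.9, -0.0, 84.4]
ft_force: [-4.4, 1.0, -1.1]
finger_gap: 11.9
grip_force: 117.8
t 10.65 edge 44.33 lat 0.1 z 33.1 yaw 84.43 Fpush 4.49 Flat 0.53 Fz -1.1 M [0.146 0.839 0.046]
time: 11.28
tool_pos: [514.8, -76.0, 33.2]
tcp_rot: [-180.0, 0.0, 84.4]
ft_force: [-4.9, 1.0, -2.5]
finger_gap: 12.0
grip_force: 117.6
t 11.28 edge 49.59 lat 0.1 z 33.2 yaw 84.44 Fpush 4.97 Flat 0.54 Fz -2.5 M [ 0.132  0.802 -0.007]
```

```bash
python3 -m handwheel '{"series": [[[0,0.1,0,0,0,0,0],[0,0.2,0,0,0,0,0],[0,0.3,0,0,0,0,0],[0,0.4,0,0,0,0,0]]]}' 120 >/dev/null; python3 st.py
python3 -m handwheel '{"series": [[[0,0.1,0,0,0,0,0],[0,0.2,0,0,0,0,0],[0,0.3,0,0,0,0,0],[0,0.4,0,0,0,0,0]]]}' 120 >/dev/null; python3 st.py
```

```text
t 11.78 edge 53.63 lat 0.1 z 33.3 yaw 84.44 Fpush 4.34 Flat 0.18 Fz -2.5 M [0.102 0.745 0.029]
t 12.28 edge 57.64 lat 0.1 z 33.3 yaw 84.44 Fpush 4.55 Flat -0.05 Fz -1.3 M [ 0.117  0.914 -0.055]
```

Run:
```python
from h import *
s=eyes.snapshot("side"); im=s["img"]
c=cv2.resize(im[160:310,290:450],None,fx=4,fy=4,interpolation=cv2.INTER_CUBIC)
cv2.imwrite("pics/crop4.png",c[:,:,::-1])
```

```text
(no output)
```

View pics/crop4.png

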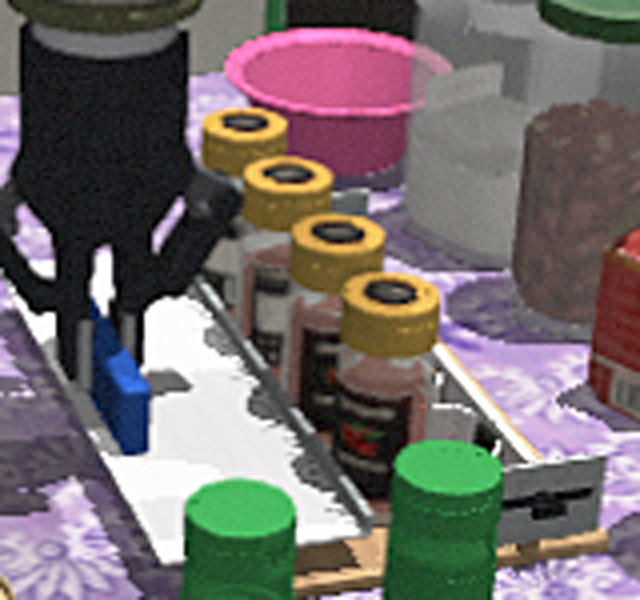

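The crop shows all four yellow lids in a line, jars upright against the ruler edge, clips not yet reached. Carry on in measured steps.

```bash
python3 -m handwheel '{"series": [[[0,0.1,0,0,0,0,0],[0,0.2,0,0,0,0,0],[0,0.3,0,0,0,0,0]]]}' 120 >/dev/null; python3 st.py
python3 -m handwheel '{"series": [[[0,0.1,0,0,0,0,0],[0,0.2,0,0,0,0,0],[0,0.3,0,0,0,0,0]]]}' 120 >/dev/null; python3 st.py
python3 -m handwheel '{"series": [[[0,0.1,0,0,0,0,0],[0,0.2,0,0,0,0,0],[0,0.3,0,0,0,0,0]]]}' 120 >/dev/null; python3 st.py
python3 -m handwheel '{"series": [[[0,0.1,0,0,0,0,0],[0,0.2,0,0,0,0,0],[0,0.3,0,0,0,0,0]]]}' 120 >/dev/null; python3 st.py
```

```text
t 12.70 edge 60.01 lat 0.1 z 33.2 yaw 84.43 Fpush 7.21 Flat -0.23 Fz 0.2 M [ 0.076  1.262 -0.225]
t 13.07 edge 62.82 lat -0.0 z 33.1 yaw 84.43 Fpush 6.89 Flat 0.29 Fz -0.8 M [ 0.089  1.184 -0.109]
t 13.45 edge 65.25 lat 0.1 z 33.0 yaw 84.44 Fpush 11.77 Flat 1.30 Fz 1.2 M [ 0.115  1.685 -0.064]
t 13.82 edge 67.64 lat 0.2 z 32.7 yaw 84.45 Fpush 13.57 Flat 1.44 Fz 3.0 M [ 0.078  1.945 -0.079]
```

```bash
python3 -m handwheel '{"series": [[[0,0.05,0,0,0,0,0],[0,0.1,0,0,0,0,0],[0,0.15,0,0,0,0,0],[0,0.2,0,0,0,0,0]]]}' 120 >/dev/null; python3 st.py
python3 -m handwheel '{"series": [[[0,0.05,0,0,0,0,0],[0,0.1,0,0,0,0,0],[0,0.15,0,0,0,0,0],[0,0.2,0,0,0,0,0]]]}' 120 >/dev/null; python3 st.py
```

```text
t 14.32 edge 70.30 lat 0.1 z 32.7 yaw 84.44 Fpush 7.20 Flat -0.53 Fz -1.4 M [ 0.109  1.405 -0.059]
t 14.82 edge 72.56 lat 0.1 z 32.8 yaw 84.44 Fpush 7.33 Flat 0.54 Fz -2.1 M [ 0.127  1.346 -0.071]
```

```bash
python3 -m handwheel '{"series": [[[0,0.05,0,0,0,0,0],[0,0.1,0,0,0,0,0],[0,0.15,0,0,0,0,0],[0,0.2,0,0,0,0,0]]]}' 120 >/dev/null; python3 st.py
python3 -m handwheel '{"series": [[[0,0.05,0,0,0,0,0],[0,0.1,0,0,0,0,0],[0,0.15,0,0,0,0,0],[0,0.2,0,0,0,0,0]]]}' 120 >/dev/null; python3 st.py
```

```text
t 15.32 edge 74.56 lat 0.1 z 32.7 yaw 84.44 Fpush 7.18 Flat -0.61 Fz -1.2 M [ 0.051  1.296 -0.066]
t 15.82 edge 76.56 lat 0.1 z 32.8 yaw 84.44 Fpush 7.70 Flat 0.14 Fz -1.9 M [ 0.103  1.33  -0.088]
```

```bash
python3 -m handwheel '{"series": [[[0,0.05,0,0,0,0,0],[0,0.1,0,0,0,0,0],[0,0.15,0,0,0,0,0],[0,0.2,0,0,0,0,0]]]}' 120 >/dev/null; python3 st.py
python3 -m handwheel '{"series": [[[0,0.05,0,0,0,0,0],[0,0.1,0,0,0,0,0],[0,0.1,0,0,0,0,0]]]}' 120 >/dev/null; python3 st.py
```

```text
t 16.32 edge 78.54 lat 0.1 z 32.7 yaw 84.44 Fpush 7.01 Flat -0.98 Fz -1.9 M [ 0.069  1.301 -0.083]
t 16.70 edge 79.61 lat 0.1 z 32.7 yaw 84.44 Fpush 7.38 Flat 0.25 Fz -3.0 M [ 0.065  1.273 -0.071]
```

```bash
python3 -m handwheel '{"series": [[[0,0.05,0,0,0,0,0],[0,0.1,0,0,0,0,0],[0,0.1,0,0,0,0,0]]]}' 120 >/dev/null; python3 st.py
python3 -m handwheel '{"series": [[[0,0.05,0,0,0,0,0],[0,0.1,0,0,0,0,0],[0,0.1,0,0,0,0,0]]]}' 120 >/dev/null; python3 st.py
```

```text
t 17.07 edge 80.79 lat 0.1 z 32.8 yaw 84.45 Fpush 6.31 Flat -0.28 Fz -2.0 M [0.058 1.21  0.   ]
t 17.45 edge 82.70 lat 0.0 z 33.3 yaw 84.44 Fpush 3.04 Flat -0.21 Fz -2.9 M [-0.     0.732 -0.057]
```

```bash
python3 -m handwheel '{"series": [[[0,0.05,0,0,0,0,0],[0,0.05,0,0,0,0,0]]]}' 120 >/dev/null; python3 st.py
python3 -m handwheel '{"series": [[[0,0.05,0,0,0,0,0],[0,0.05,0,0,0,0,0]]]}' 120 >/dev/null; python3 st.py
```

```text
t 17.70 edge 83.67 lat 0.1 z 33.6 yaw 84.44 Fpush 1.21 Flat -0.78 Fz -2.6 M [ 0.085  0.485 -0.   ]
t 17.95 edge 84.09 lat 0.1 z 33.7 yaw 84.44 Fpush 1.04 Flat 0.73 Fz -3.5 M [0.042 0.308 0.004]
```

```bash
python3 -m handwheel '{"series": [[[0,0.05,0,0,0,0,0],[0,0.05,0,0,0,0,0]]]}' 120 >/dev/null; python3 st.py
python3 -m handwheel '{"series": [[[0,0.05,0,0,0,0,0],[0,0.05,0,0,0,0,0]]]}' 120 >/dev/null; python3 st.py
```

```text
t 18.20 edge 84.12 lat 0.1 z 33.4 yaw 84.44 Fpush 2.88 Flat -0.31 Fz 0.2 M [ 0.05   0.555 -0.051]
t 18.45 edge 84.39 lat 0.1 z 33.3 yaw 84.44 Fpush 4.63 Flat -0.62 Fz 0.8 M [ 0.082  0.748 -0.033]
```

```bash
python3 -m handwheel '{"series": [[[0,0.05,0,0,0,0,0],[0,0.1,0,0,0,0,0],[0,0.1,0,0,0,0,0]]]}' 120 >/dev/null; python3 st.py
python3 -m handwheel '{"series": [[[0,0.05,0,0,0,0,0],[0,0.05,0,0,0,0,0]]]}' 120 >/dev/null; python3 st.py
```

```text
t 18.82 edge 85.35 lat 0.1 z 33.2 yaw 84.44 Fpush 4.68 Flat 0.34 Fz -0.2 M [ 0.048  0.79  -0.02 ]
t 19.07 edge 85.71 lat 0.1 z 33.1 yaw 84.44 Fpush 5.92 Flat -0.18 Fz -0.0 M [ 0.079  0.82  -0.042]
```

```bash
python3 -m handwheel '{"series": [[[0,0.05,0,0,0,0,0],[0,0.1,0,0,0,0,0],[0,0.1,0,0,0,0,0]]]}' 120 >/dev/null; python3 st.py
python3 -m handwheel '{"series": [[[0,0.05,0,0,0,0,0],[0,0.05,0,0,0,0,0]]]}' 120 >/dev/null; python3 st.py
```

```text
t 19.45 edge 86.52 lat 0.1 z 33.1 yaw 84.44 Fpush 6.44 Flat -0.18 Fz 0.9 M [ 0.102  0.951 -0.09 ]
t 19.70 edge 86.81 lat 0.2 z 33.0 yaw 84.44 Fpush 7.33 Flat 0.05 Fz 1.3 M [ 0.101  1.028 -0.161]
```

```bash
python3 -m handwheel '{"series": [[[0,0.05,0,0,0,0.004,0],[0,0.1,0,0,0,0.004,0],[0,0.1,0,0,0,0.004,0]]]}' 120 >/dev/null; python3 st.py
python3 -m handwheel '{"series": [[[0,0.05,0,0,0,0,0],[0,0.05,0,0,0,0,0]]]}' 120 >/dev/null; python3 st.py
```

```text
t 20.07 edge 87.21 lat 0.3 z 32.7 yaw 84.22 Fpush 8.60 Flat 0.57 Fz 1.6 M [ 0.231  1.322 -0.05 ]
t 20.32 edge 87.38 lat 0.3 z 32.6 yaw 84.22 Fpush 9.35 Flat -0.46 Fz 1.9 M [ 0.242  1.573 -0.026]
```

```bash
python3 -m handwheel '{"series": [[[0,0.05,0,0,0,0,0],[0,0.1,0,0,0,0,0],[0,0.1,0,0,0,0,0]]]}' 120 >/dev/null; python3 st.py
python3 -m handwheel '{"series": [[[0,0.05,0,0,0,0,0],[0,0.1,0,0,0,0,0],[0,0.1,0,0,0,0,0]]]}' 120 >/dev/null; python3 st.py
```

```text
t 20.70 edge 87.67 lat 0.3 z 32.3 yaw 84.22 Fpush 12.90 Flat 0.80 Fz 3.9 M [ 0.233  1.898 -0.029]
t 21.07 edge 87.91 lat 0.3 z 32.0 yaw 84.22 Fpush 16.63 Flat 1.39 Fz 4.4 M [ 0.198  2.352 -0.055]
```

```bash
python3 -m handwheel '{"series": [[[0,0,0,0,0,0,0],[0,0,0,0,0,0,0],[0,0,0,0,0,0,0]]]}' 120 ; python3 st.py
python3 - <<'E'
from h import *
s=eyes.snapshot("side"); im=s["img"]
c=cv2.resize(im[160:310,290:450],None,fx=4,fy=4,interpolation=cv2.INTER_CUBIC)
cv2.imwrite("pics/crop5.png",c[:,:,::-1])
E
```

```text
time: 21.45
tool_pos: [553.0, -79.4, 32.0]
tcp_rot: [-179.6, -0.0, 84.2]
ft_force: [-16.7, 1.6, 4.7]
finger_gap: 12.2
grip_force: 118.9
t 21.45 edge 87.93 lat 0.3 z 32.0 yaw 84.22 Fpush 16.73 Flat -0.06 Fz 4.7 M [2.5e-01 2.3e+00 1.0e-03]
```

View pics/crop5.png

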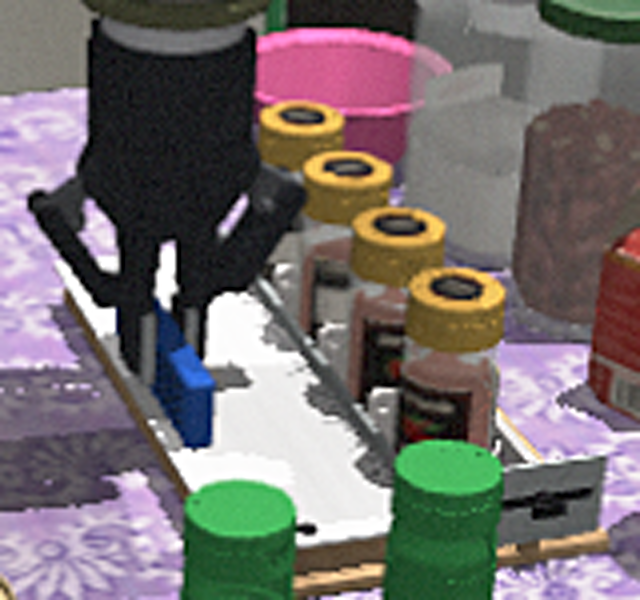

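Jars stand upright in line behind the fingers, with the ruler edge bearing on all four (lids at (300,115), (347,165), (398,222), (455,290)). The load is 16.7 N and balanced (moment about z ≈ 0), so I'll draw back.

```bash
python3 -m handwheel '{"series": [[[0,-0.2,0,0,0,0,0],[0,-0.5,0,0,0,0,0],[0,-1,0,0,0,0,0],[0,-2.5,0,0,0,0,0],[0,-5,0,0,0,0,0],[0,-8,0,0,0,0,0],[0,-11,0,0,0,0,0],[0,-11,0,0,0,0,0]]]}' 120 >/dev/null; python3 st.py
python3 -m handwheel '{"series": [[[0,0,-4,0,0,0,0],[0,0,-8,0,0,0,0],[0,0,-11.6,0,0,0,0],[0,0,-11.6,0,0,0,0]]]}' 120; python3 st.py
python3 - <<'E'
from h import *
np.set_printoptions(precision=2,suppress=True)
T=status.sense(); print(T["tool_pos"],T["tcp_rot"])
th=np.radians(T["tcp_rot"][2]); x=np.array([np.cos(th),np.sin(th)]); y=np.array([x[1],-x[0]])
d=np.array([498.5,262])-T["tool_pos"][:2]; print("shift",d@x,d@y,"rz",np.radians(T["tcp_rot"][2]+4.9))
s=eyes.snapshot("side"); im=s["img"]
c=cv2.resize(im[160:310,220:450],None,fx=3.4,fy=3.4,interpolation=cv2.INTER_CUBIC)
cv2.imwrite("pics/crop6.png",c[:,:,::-1])
E
```

```text
t 22.50 edge -20.52 lat 0.6 z 33.0 yaw 84.20 Fpush -0.30 Flat 0.02 Fz -1.6 M [0.003 0.033 0.031]
time: 23.0
tool_pos: [450.4, -69.8, 153.7]
tcp_rot: [179.5, 0.1, 84.2]
ft_force: [0.4, -0.0, -2.9]
finger_gap: 12.2
grip_force: 118.3
t 23.00 edge -15.19 lat -0.1 z 153.7 yaw 84.21 Fpush -0.44 Flat 0.00 Fz -2.9 M [0.023 0.1   0.007]
[450.36 -69.82 153.71] [179.49   0.08  84.21]
shift 334.9790773994823 14.450651542332217 rz 1.5553416718777482
```

View pics/crop6.png

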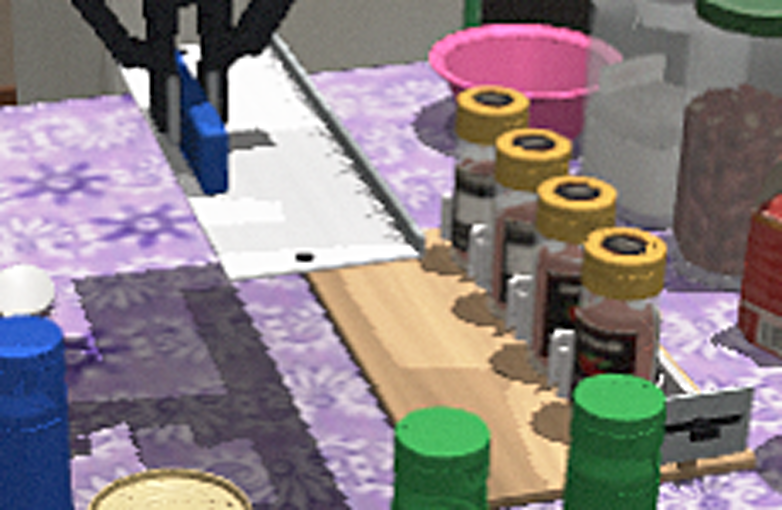

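The four jars stand in their clips, fingers visible in front of them, and the ruler is clear. Carry the ruler back to its old place.

```bash
python3 -m handwheel '{"series": [[[3.5,0.1,0,0,0,0.16,0],[7,0.3,0,0,0,0.32,0],[10.5,0.4,0,0,0,0.48,0],[14,0.6,0,0,0,0.64,0],[17.5,0.7,0,0,0,0.8,0],[21,0.9,0,0,0,0.96,0],[24.5,1,0,0,0,1.12,0],[28,1.2,0,0,0,1.28,0],[31,1.3,0,0,0,1.44,0],[33.5,1.4,0,0,0,1.555,0],[33.5,1.4,0,0,0,1.555,0],[33.5,1.4,0,0,0,1.555,0]]]}' 120
python3 -m handwheel '{"series": [[[0,0,4,0,0,0,0],[0,0,8,0,0,0,0],[0,0,11,0,0,0,0],[0,0,12,0,0,0,0],[0,0,12,0,0,0,0]]]}' 120; python3 st.py
```

```text
time: 24.55
tool_pos: [493.9, 262.4, 147.9]
tcp_rot: [179.9, 0.1, -4.8]
ft_force: [-0.4, -0.2, -2.0]
finger_gap: 11.7
grip_force: 118.0
time: 25.18
tool_pos: [494.2, 262.3, 29.0]
tcp_rot: [180.0, 0.1, -4.9]
ft_force: [0.2, 0.3, -2.0]
finger_gap: 12.2
grip_force: 118.0
t 25.18 edge -3.97 lat 334.7 z 29.0 yaw -4.89 Fpush -0.14 Flat 0.35 Fz -2.0 M [ 0.071 -0.018  0.05 ]
```

Lower slowly until it touches, then release.

```bash
python3 -m handwheel '{"series": [[[0,0,0.5,0,0,0,0],[0,0,1,0,0,0,0],[0,0,1.4,0,0,0,0],[0,0,1.6,0,0,0,0],[0,0,1.6,0,0,0,0]]]}' 120 >/dev/null; python3 st.py
python3 -m handwheel '{"series": [[[0,0,0.1,0,0,0,0],[0,0,0.2,0,0,0,0],[0,0,0.2,0,0,0,0]]]}' 120 >/dev/null; python3 st.py
```

```text
t 25.80 edge -3.99 lat 335.4 z 13.1 yaw -4.88 Fpush -0.26 Flat 0.11 Fz -1.5 M [ 0.002 -0.006 -0.014]
t 26.18 edge -3.88 lat 335.4 z 11.2 yaw -4.88 Fpush 0.14 Flat -0.37 Fz -1.5 M [ 0.047 -0.016  0.026]
```

```bash
python3 -m handwheel '{"series": [[[0,0,0.1,0,0,0,0],[0,0,0.1,0,0,0,0],[0,0,0.1,0,0,0,0.5],[0,0,0.1,0,0,0,0.5],[0,0,0.1,0,0,0,0.5],[0,0,0.1,0,0,0,0.5],[0,0,0.1,0,0,0,0.5]]]}' 60; python3 st.py
python3 -m handwheel '{"series": [[[0,0,-2,0,0,0,0.5],[0,0,-6,0,0,0,0.5],[0,0,-11,0,0,0,0.5],[0,0,-16,0,0,0,0.5],[-5,0,-18,0,0,0,0.5],[-11,0,-18,0,0,0,0.5],[-17,0,-18,0,0,0,0.5],[-17,0,-18,0,0,0,0.5],[-17,0,-18,0,0,0,0.5]]]}' 60
python3 - <<'E'
from h import *
for n in("side","top"):
    s=eyes.snapshot(n); im=s["img"]; c=im[150:350,150:450] if n=="top" else im[150:350,140:500]
    cv2.imwrite(f"pics/{n}7.png",cv2.resize(c,None,fx=2,fy=2,interpolation=cv2.INTER_CUBIC)[:,:,::-1])
E
```

```text
time: 27.05
tool_pos: [494.4, 263.0, 10.3]
tcp_rot: [180.0, -0.0, -4.9]
ft_force: [-0.9, -0.3, -0.3]
finger_gap: 42.7
grip_force: 0.0
t 27.05 edge -3.82 lat 335.4 z 10.3 yaw -4.88 Fpush 0.85 Flat -0.39 Fz -0.3 M [-0.034  0.042  0.018]
time: 28.18
tool_pos: [325.6, 277.9, 191.9]
tcp_rot: [-179.9, -0.1, -4.8]
ft_force: [0.8, 0.1, -1.1]
finger_gap: 42.6
grip_force: 0.0
```

View pics/side7.png

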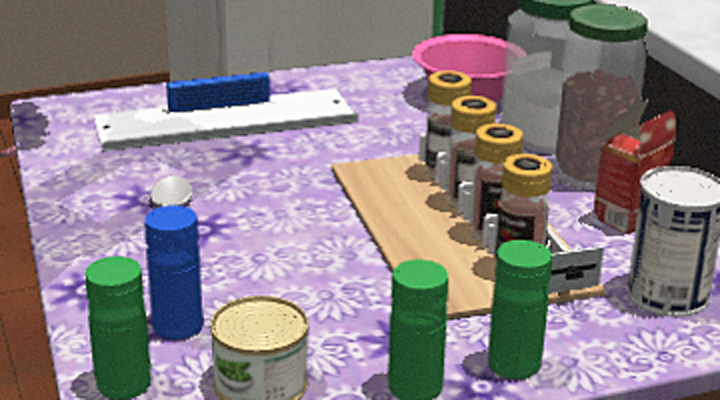

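The ruler lies flat on the table at (225,118), clear of the rack. The jars stand home at (450,80)–(527,170), and the bystanders look unmoved.

```bash
python3 -c "
from bench import r
print(r.hand_in())"
```

```text
the job is handed in; nothing more can be done
None
```

I pushed all four jars home together with the ruler, at about 16.7 N total and evenly balanced across the row; the ruler now lies flat on the table clear of the rack. The job is handed in, with no verdict returned; force on each single jar could not be measured.

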